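# Dark the lamp and click the iris collar to the red mark

## Robot

A 6-joint arm with a two-finger parallel gripper is mounted at the origin on a cart in front of the work surface, level with it; the furniture and walls round the work are solid. World frame = base frame: x ahead of the robot, y to its left, z up, the work surface at z = 0. Lengths are in m, angles in rad, forces in N, time in s.
With the tool pointing down it reaches from about 0.3 to 0.875 m from the base axis. Payload 6.4 kg.
Tool frame: the origin (TCP) lies at the very end of the fingers, on their centre line; the grasp point (between the pads) lies 19 mm behind it; x points along the fingers, y is the direction in which the jaws open and shut, and the axes are right-handed (so a half turn about x gives the same grasp; the last joint's range is limited). The gripper opens to 85 mm and grips with 20 to 120 N. Pads are 22 mm wide; open, the fingers measure 114 mm over their backs; the gripper's body (76 mm by 85 mm) begins 54 mm behind the grasp point. The pads swing forward as they close: fully open they stand 13 mm farther back than shut.
Start: joints at [0.976, 0.181, 1.607, -0, 1.354, -0.206], TCP at [0.218, 0.532, 0.231] pointing down, gripper open.
Joint ranges: [-2.99, 2.99], [-0.89, 2.07], [0.3, 2.58], [-1.14, 4.28], [0, 2.63], [-3.12, 3.12]. Speed limits (rad/s): [2.57, 2.57, 3.01, 3.14, 3.14, 3.14].

## Interface

Orientations are given as a unit quaternion [w, x, y, z].
In Python, from bench import status, optics, hand_in gives the robot as it stands. The module is installed in compiled form; this text tells all that it offers.
- The arm moves only by the shell command python3 -m jog 'ROWS'. ROWS is JSON, one flat list of numbers, 5 for each row, row after row: the shift along the tool's x, y, z in mm, then the turn about the tool's x in degrees, then the opening in per cent of the stroke, from 0 (shut) to 100 (fully open). In form: [tx, ty, tz, yaw, gripper, tx, ty, tz, yaw, gripper, ...]. A call has exactly 5 rows; each row is the pose to reach, as a shift and turn from the pose commanded when the call began, along the tool's axes at that moment; what a row does not reach only later rows make up. A row lasts 1/10 s, in which the tool goes at most 50 mm and 8.59 degrees, less where a joint would pass 70% of its speed; a pose out of reach is approached as far as the arm can. A call with a gripper value outside its range is refused whole. The fingers move at their own pace and stop on an object; the grip force is fixed at half the most. Time passes only in rows, so rows that repeat a pose let the fingers close, or fill a call up. It gives the time, the measured TCP pose, the force and the opening at its end, in the units of the state.
- status.get_obs(): the state, without advancing time (a new reading comes with each control period).
- optics.camera(name): name is "side" or "top"; returns the picture (480x640x3 uint8, red, green, blue); there is no depth.
- optics.get_calibration(name): a dict with "vertical_fov" (degrees; the focal length in pixels is half the picture's height over the tangent of half this angle, whatever the lens; pixels are square), "cx", "cy" (the principal point, pixels), "extrinsics" (4x4, takes a point from camera to world coordinates). Camera axes: x right, y up, looking along -z (the intrinsics and any distortion apply to the point x, -y, -z); pixel columns grow to the right and rows downward; lengths in m; the calibration is good to about 2 mm. A picture is of the moment at which its call begins. get_calibration takes no time and is no camera call.
- hand_in(): hands the job in, once; it reports no verdict.
The state is a dict: "time_s": time; "q": joint angles; "dq": joint speeds; "joint_efforts": joint torques, N m; "eef_pos": TCP position; "eef_rot": TCP orientation; "wrist_force": force on the tool from outside, world axes, zero at the start; "torque": the same for the moment, N m; "opening": opening from 0.0 (shut) to 1.0 (fully open).
Only numpy, scipy, OpenCV 4.12 (cv2) and the standard library are available. Lean on these libraries where they do the work, as an engineer would, in place of code of your own. Each camera call takes 0.05 s, during which the arm holds its last target. There are 200 camera calls.

## Task

The lens bench is being set up for a reading. First turn the lamp dimmer knob on the blue box fully anticlockwise to its end stop (off); then swing the lever of the black collar round the lens barrel until it has clicked in at the red marker, its white tip over the marker, and leave it there. Pushing the lever's upright post is enough; do not shift the bottle, the sensor module or the parts tray standing close by.

Things in the scene. Friction and masses are not known exactly. Their poses are not given: they have to be found in the camera images.
- lens_bench: Fixed lens bench: round grey plinth 216 mm in diameter, 30 mm high, with an upright fixed lens barrel, 68 mm in diameter, top at z = 123 mm. Origin: centre of the plinth's underside, on the vertical barrel axis. Position and yaw vary. Its -x direction is the middle of the collar's travel. At its +x side an aluminium housing (x = 59 to 101 mm, 26 mm wide, top 80 mm high) holds the click plunger
- collar (a joint): Angle of the black knurled collar ring round the barrel (93 mm across its hidden click bumps, 52 to 82 mm above the worktop), rad; 0: lever points along the bench's -x; grows anticlockwise seen from above. Stops at -1.66 and 1.66. Clicks into detents every 15 degrees (0.262 rad) at 0, +-0.262, ... +-1.571; it springs to the nearest one when let go, and needs about 2 to 5 N at the lever post. Starts near the middle, within two clicks
- lever_post (a point): Top of the upright black post on the collar's lever, 18 mm in diameter, 75 mm from the barrel axis; post top 110 mm above the worktop. The lever arm (aluminium, 8 mm wide, 61 to 71 mm above the worktop) runs radially from the collar through the post to the tip. The post stands free from the arm up to its top and is pushed sideways there
- lever_tip (a point): Outer end of the lever arm, painted white, 95 mm from the barrel axis, 66 mm above the worktop; it passes above the coloured markers
- marker_red: Red disc, 16 mm in diameter, 5 mm high, fixed on the plinth's top 95 mm from the barrel axis, at the wanted collar position. Origin: centre of its underside, 30 mm above the worktop. The red, blue, yellow and white markers change places between the collar angles -1.571, -0.785, 0.785 and 1.571
- marker_blue: Blue disc, same size, another position that is not wanted
- marker_yellow: Yellow disc, same size, not wanted
- marker_white: White disc, same size, not wanted
- dimmer_box: Fixed blue dimmer box, 90 x 90 x 45 mm, left or right of the lens bench; origin: centre of its underside; carries the knob on its top
- dimmer (a joint): Dimmer knob angle, rad: 0 = off, the anticlockwise end stop; grows as the knob is turned clockwise seen from above, to 2.6. Starts between 0.7 and 1.4. Vertical axis; turns with about 0.04 N m and stays where it is left
- dimmer_grip (a point): Point on the knob's axis, 82 mm above the worktop, 7 mm below the top of the knob's grip bar (grey, 57 mm long, 14 mm wide, upright sides 32 mm tall, standing on a 60 mm grey disc whose top is 59 mm above the worktop). It turns with the knob: the bar lies along this point's own x axis; at joint value 0 the bar lies along the dimmer box's own x axis
- wash_bottle: White wash bottle with red cap, loose bystander standing 19 cm from the barrel axis, behind left or behind right of it, 65 mm in diameter, 204 mm high with its spout; origin: centre of its underside. Easily knocked over
- pressure_module: Black sensor module, loose bystander, 60 x 94 x 48 mm, at the other of those two places; origin: centre of its underside
- parts_tray: Grey open parts tray, loose bystander, 77 x 126 x 26 mm, on the side of the bench where the dimmer box is not; origin: centre of its underside
Mind the look-alikes: they are no part of the job. Of the things that look like the dimmer_box, the larger one is meant.

How it is judged:
On the way, in this order (a step that is already met when the one before it is completed fails the run):
1. the dimmer knob is turned fully anticlockwise (off) (value of joint dimmer below 0.08 rad), for 0.2 s.
2. the collar is clicked in with its lever tip over the red marker (horizontal distance between lever_tip and marker_red below 0.008 m), for 0.3 s.
At the end, for the whole second after the job is handed in: dimmer knob within 0.08 rad of its anticlockwise stop, the white lever tip within 8 mm horizontally of the red marker's centre, and the collar at rest (value of joint dimmer below 0.08 rad and horizontal distance between lever_tip and marker_red below 0.008 m and velocity of joint collar between -0.05 and 0.05 rad/s); the robot touches nothing.
It fails at once if the wash bottle is shifted by more than 30 mm or knocked over (distance of wash_bottle from where it was at the start of the episode above 0.03 m or angle between wash_bottle's own z axis and vertical above 0.5 rad).
It fails at once if the sensor module is shifted by more than 30 mm (distance of pressure_module from where it was at the start of the episode above 0.03 m).
It fails at once if the parts tray is shifted by more than 30 mm (distance of parts_tray from where it was at the start of the episode above 0.03 m).
It also fails if it takes over 58 s, if anything falls off the work surface, if the arm or the gripper's body presses on something with over 40 N, if the wrist force passes 120 N, or if a joint passes its speed limit or range.

## Working session

There is one attempt and no reset: what is moved stays moved. The work goes in short steps, Python scripts to look and compute and a shell command to move; the robot and the scene stay as the last step left them, time stands still between calls to the robot, and variables do not carry over. Pictures are saved under pics/ and viewed, on a budget of 10 in all, crops included, one or two more only if the job needs it, and the job is handed in when it is done.

```bash
mkdir -p pics
python3 - <<'E'
from bench import status, optics
import cv2, numpy as np
for n in("top","side"):
    im=optics.camera(n); cv2.imwrite(f"pics/{n}0.png",im[...,::-1]); c=optics.get_calibration(n); print(n,c)
o=status.get_obs(); print(o)
E
```

```text
top {'vertical_fov': 47.01678459870586, 'cx': 313.7095029667638, 'cy': 237.3416302689972, 'extrinsics': array([[ 0.02190394,  0.98867449, -0.14846872,  0.44500987],
       [-0.99949733,  0.02505984,  0.01941892, -0.10507904],
       [ 0.02291959,  0.14796874,  0.98872643,  1.09963889],
       [ 0.        ,  0.        ,  0.        ,  1.        ]])}
side {'vertical_fov': 48.56892873159226, 'cx': 315.83515366256876, 'cy': 243.73936588264857, 'extrinsics': array([[-0.99979493,  0.01897395, -0.00707664,  0.56340693],
       [-0.01565273, -0.50235279,  0.86452106,  0.96887527],
       [ 0.0128484 ,  0.86445455,  0.50254677,  0.72297422],
       [ 0.        ,  0.        ,  0.        ,  1.        ]])}
{'time_s': 0.1, 'q': array([ 9.75718047e-01,  1.81484162e-01,  1.60788758e+00,  1.40182807e-05,
        1.35381322e+00, -2.06312356e-01]), 'dq': array([-3.35352625e-04,  8.86143716e-05, -3.30802247e-03, -5.31950533e-04,
        7.17134370e-04,  8.68070677e-04]), 'joint_efforts': array([ 1.59319911e-04, -4.45878303e+01, -3.52237487e+01, -3.43304091e-04,
        4.20130804e-03, -4.51543400e-06]), 'eef_pos': array([0.21765712, 0.53168263, 0.23047433]), 'eef_rot': array([ 0.6935654 ,  0.13607008,  0.69401349, -0.13710306]), 'wrist_force': array([-0.39623311, -0.5038467 ,  0.1560718 ]), 'torque': array([-0.03275026,  0.03082136, -0.01352309]), 'opening': 1.001549381290332}
```

View pics/top0.png

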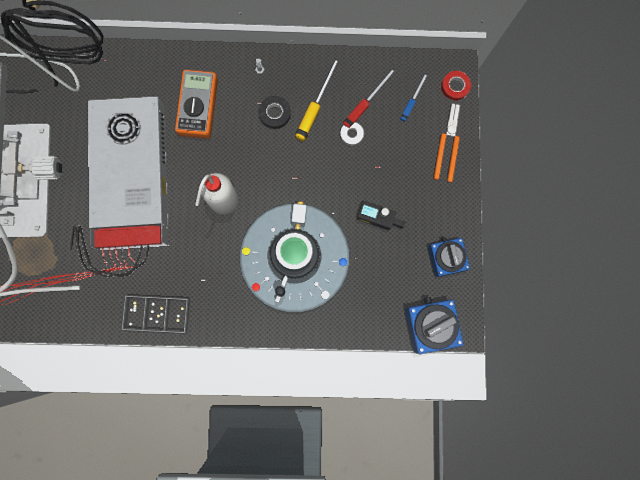

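View pics/side0.png

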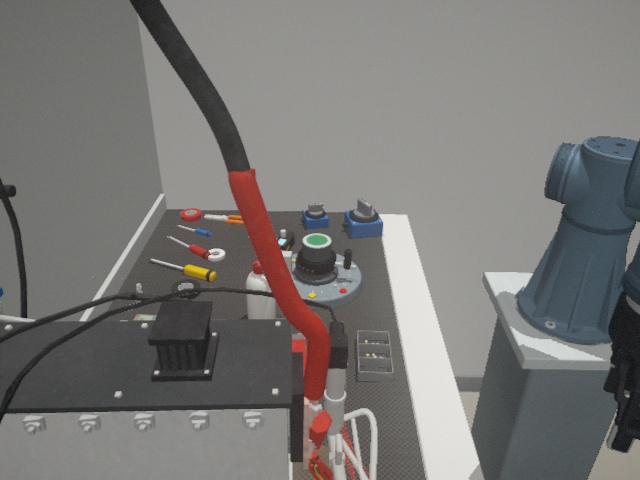

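Top view: lens bench at (295,257), with markers yellow (246,251), red (256,287), white (325,295) and blue (343,262). The lever post is near (280,291). There are two blue dimmer boxes: a larger one at (435,326) and a smaller one at (449,257). The larger is the one meant, and I'll confirm that by size and in a crop.

```bash
cat > h.py <<'E'
import numpy as np, cv2
from bench import optics
def K(c): 
    f=240/np.tan(np.radians(c["vertical_fov"]/2)); return f
def p2w(n,uv,z):
    c=optics.get_calibration(n);f=K(c);E=c["extrinsics"]
    d=E[:3,:3]@np.array([(uv[0]-c["cx"])/f,-(uv[1]-c["cy"])/f,-1]);o=E[:3,3]
    return (o+d*(z-o[2])/d[2])
def w2p(n,P):
    c=optics.get_calibration(n);f=K(c);E=c["extrinsics"]
    q=E[:3,:3].T@(np.array(P)-E[:3,3]);return np.array([c["cx"]+f*q[0]/-q[2],c["cy"]-f*q[1]/-q[2]])
def blobs(im,lo,hi,roi,amin=15):
    x0,y0,x1,y1=roi
    h=cv2.cvtColor(im[y0:y1,x0:x1],cv2.COLOR_RGB2HSV)
    m=cv2.inRange(h,lo,hi);k,l,s,c=cv2.connectedComponentsWithStats(m)
    return [(c[i]+[x0,y0],s[i,4]) for i in range(1,k) if s[i,4]>=amin],m
E
python3 - <<'E'
from h import *
im=cv2.imread("pics/top0.png")[...,::-1].copy()
R=(235,225,355,312)
M={}
for n,lo,hi in(("yellow",(22,150,120),(35,255,255)),("red",(0,150,100),(8,255,255)),("blue",(105,150,120),(125,255,255)),("white",(0,0,215),(180,30,255))):
    b,_=blobs(im,lo,hi,R,12)
    for u,a in b: print(n,u.round(1),a,p2w("top",u,.035).round(4))
b,m=blobs(im,(100,130,60),(125,255,255),(395,230,480,360),60)
for u,a in b: print("bluebox",u,a,p2w("top",u,.045))
for roi in((425,232,475,280),(400,293,470,357)):
    _,m=blobs(im,(100,130,50),(125,255,255),roi); p=cv2.findNonZero(m)
    r=cv2.minAreaRect(p); c=cv2.boxPoints(r)+[roi[0],roi[1]]
    W=np.array([p2w("top",u,.045) for u in c]);print(W.round(4), W.mean(0), np.linalg.norm(W-np.roll(W,1,0),axis=1))
a=cv2.resize(im[225:315,235:355],None,fx=5,fy=5,interpolation=3); b=cv2.resize(im[228:318+45,400:480],None,fx=450/135,fy=450/135,interpolation=3)
b=b[:450]; a=a[:450]
cv2.imwrite("pics/c1.png",np.hstack([a,b[:, :200*1+60]])[:,:800,::-1] if 0 else cv2.resize(np.hstack([a,b]),(800,int(450*800/(a.shape[1]+b.shape[1]))))[...,::-1])
E
```

```text
yellow [245.5 250.6] 48 [0.5755 0.0058 0.035 ]
red [255.5 286.7] 48 [ 0.5062 -0.0163  0.035 ]
blue [342.9 261.6] 44 [ 0.5586 -0.1837  0.035 ]
white [293.5 251. ] 406 [ 0.5771 -0.0873  0.035 ]
white [321.5 234.7] 14 [ 0.6105 -0.1411  0.035 ]
white [284.1 280.8] 29 [ 0.5189 -0.0707  0.035 ]
white [266.3 278.2] 13 [ 0.5231 -0.0364  0.035 ]
white [315.8 283.5] 13 [ 0.515  -0.1321  0.035 ]
white [324.7 294.5] 48 [ 0.4943 -0.1496  0.035 ]
white [277.3 298.8] 16 [ 0.4841 -0.0588  0.035 ]
bluebox [446.79166667 257.92261905] 336 [ 0.56967479 -0.38394634  0.045     ]
bluebox [432.80308219 326.09589041] 584 [ 0.43889338 -0.35544207  0.045     ]
[[ 0.594  -0.3456  0.045 ]
 [ 0.6134 -0.4126  0.045 ]
 [ 0.5498 -0.4282  0.045 ]
 [ 0.5308 -0.3617  0.045 ]] [ 0.57198324 -0.38704901  0.045     ] [0.06521752 0.06978056 0.06549142 0.06917903]
[[ 0.473  -0.3081  0.045 ]
 [ 0.4923 -0.3957  0.045 ]
 [ 0.4044 -0.4121  0.045 ]
 [ 0.3857 -0.3255  0.045 ]] [ 0.43885156 -0.36036531  0.045     ] [0.08896918 0.08967805 0.08937829 0.0885903 ]
```

View pics/c1.png

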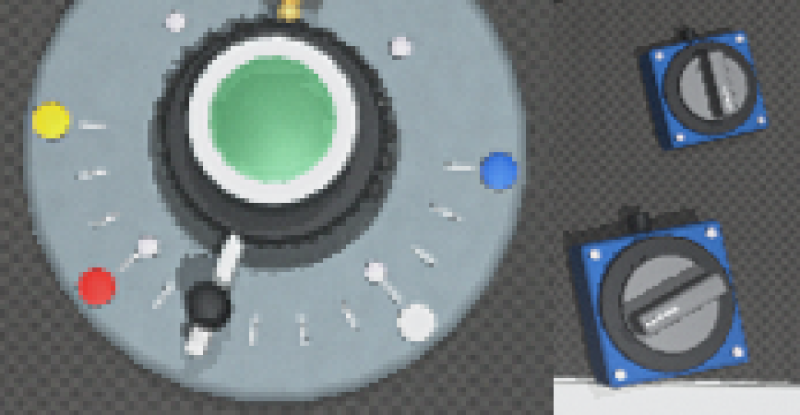

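The crop confirms it. The larger box (about 89 mm across, the smaller about 66 mm) carries a bar near −62°. The lever is at about −15°, and red is two clicks clockwise of it.

```bash
cat >> h.py <<'E'
from scipy.spatial.transform import Rotation as Ro
def plan(P,ydir_deg,o=None):
    from bench import status
    o=status.get_obs();R=Ro.from_quat(np.roll(o["eef_rot"],-1)).as_matrix()
    d=R.T@(np.array(P)-o["eef_pos"])*1000
    cur=np.degrees(np.arctan2(R[1,1],R[0,1])); t=(-(ydir_deg-cur)+180)%360-180
    print("pos",o["eef_pos"].round(4),"ydir",cur.round(1),"xaxis",R[:,0].round(4),"shift",d.round(1),"yaw",round(t,1),"q6",o["q"][5].round(3),"q1",o["q"][0].round(3),"F",o["wrist_force"].round(1),"open",round(o["opening"],3),"t",o["time_s"])
E
python3 - <<'E'
from h import *
im=cv2.imread("pics/top0.png")[...,::-1].copy()
h=cv2.cvtColor(im,cv2.COLOR_RGB2HSV)
# box screws + bar from crop pixels
s=lambda x,y:(400+(x*867/800-600)/3.3333,228+y*867/800/3.3333)
D=[p2w("top",s(*c),.045) for c in((595,255),(711,233),(739,352),(620,374))]
D=np.array(D);print(D.round(4),D.mean(0).round(4));e=D[1]-D[0];f=D[0]-D[3]
print("edge angs",np.degrees(np.arctan2(e[1],e[0])),np.degrees(np.arctan2(f[1],f[0])))
# grey disc+bar light mask
g=cv2.inRange(h[295:358,400:470],(0,0,95),(180,60,255));k,l,st,c=cv2.connectedComponentsWithStats(g)
for i in range(1,k):
    if st[i,4]>100 and st[i,4]<1500: print("grey",c[i]+[400,295],st[i],p2w("top",c[i]+[400,295],.059).round(4))
# lever
print("bar ends",p2w("top",s(642,322),.091),p2w("top",s(722,282),.091))
c=np.array([.567,-.089,0])
for u,z in(((277.3,298.8),.071),((235+208/800*867/5,225+304/800*867/5),.11)):
    P=p2w("top",u,z)-c; r=np.hypot(*P[:2]);print("lever r",r,"ang",np.degrees(np.arctan2(P[1],P[0]))-174.9)
print([w2p("top",(.567,-.089,.123))])
plan((.439,-.360,.16),28);plan((.439,-.360,.16),-152)
E
```

```text
[[ 0.4666 -0.3187  0.045 ]
 [ 0.4818 -0.3911  0.045 ]
 [ 0.4095 -0.4073  0.045 ]
 [ 0.3947 -0.3337  0.045 ]] [ 0.4382 -0.3627  0.045 ]
edge angs -78.17342291655302 11.79125046443732
grey [433.0929368  318.53159851] [ 22  16  27  21 269] [ 0.453  -0.3528  0.059 ]
grey [441.95164835 330.99120879] [ 26  22  31  26 455] [ 0.4303 -0.3692  0.059 ]
grey [434.60434783 354.11086957] [  0  55  70   8 460] [ 0.3876 -0.355   0.059 ]
bar ends [ 0.42720174 -0.33699056  0.091     ] [ 0.4515468  -0.38474325  0.091     ]
lever r 0.08901815790002686 ang -13.65415647509326
lever r 0.074995829394981 ang -12.283483148986306
[array([293.63382076, 250.5263516 ])]
pos [0.2177 0.5317 0.2305] ydir 67.7 xaxis [-9.0e-04 -1.3e-03 -1.0e+00] shift [  71.4 -741.1  542.8] yaw 39.7 q6 -0.206 q1 0.976 F [-0.4 -0.5  0.2] open 1.002 t 0.1
pos [0.2177 0.5317 0.2305] ydir 67.7 xaxis [-9.0e-04 -1.3e-03 -1.0e+00] shift [  71.4 -741.1  542.8] yaw -140.3 q6 -0.206 q1 0.976 F [-0.4 -0.5  0.2] open 1.002 t 0.1
```

```bash
python3 -m jog '[0,-741,543,41,100, 0,-741,543,41,100, 0,-741,543,41,100, 0,-741,543,41,100, 0,-741,543,41,100]'; python3 -c "
from h import *
plan((.439,-.362,.23),27)"
```

```text
time_s: 0.6
eef_pos: [0.2779, 0.2877, 0.2309]
eef_rot: [0.601, 0.372, 0.601, -0.372]
wrist_force: [2.1, -0.0, -0.7]
opening: 0.996
pos [0.2779 0.2877 0.2309] ydir 26.5 xaxis [-2.e-04 -4.e-04 -1.e+00] shift [   1.1 -145.2  653.4] yaw -0.5 q6 0.042 q1 0.504 F [ 2.1 -0.  -0.7] open 0.996 t 0.6
```

```bash
python3 -m jog '[0,-54,245,0,100, 0,-54,245,0,100, 0,-54,245,0,100, 0,-54,245,0,100, 0,-54,245,0,100]'; python3 -m jog '[0,-54,245,0,100, 0,-54,245,0,100, 0,-54,245,0,100, 0,-54,245,0,100, 0,-54,245,0,100]';python3 -m jog '[0,-36,163,0,100, 0,-36,163,0,100, 0,-36,163,0,100, 0,-36,163,0,100, 0,-36,163,0,100]'; python3 -c "
from h import *
plan((.439,-.362,.13),27)
im=optics.camera('top');cv2.imwrite('pics/t2.png',cv2.resize(im[200:380,320:560],None,fx=3,fy=3)[...,::-1])"
```

```text
time_s: 1.1
eef_pos: [0.3398, 0.0454, 0.2314]
eef_rot: [0.602, 0.371, 0.602, -0.371]
wrist_force: [1.5, 1.1, -0.3]
opening: 1.002
time_s: 1.6
eef_pos: [0.4015, -0.1972, 0.2311]
eef_rot: [0.602, 0.371, 0.602, -0.371]
wrist_force: [0.7, 1.1, 1.0]
opening: 1.001
time_s: 2.1
eef_pos: [0.4425, -0.3591, 0.2302]
eef_rot: [0.601, 0.372, 0.602, -0.372]
wrist_force: [0.0, 0.9, -0.0]
opening: 0.995
pos [ 0.4425 -0.3591  0.2302] ydir 26.6 xaxis [-1.e-03  8.e-04 -1.e+00] shift [100.2  -4.4   1.1] yaw -0.4 q6 -1.353 q1 -0.89 F [ 0.   0.9 -0. ] open 0.995 t 2.1
```

View pics/t2.png

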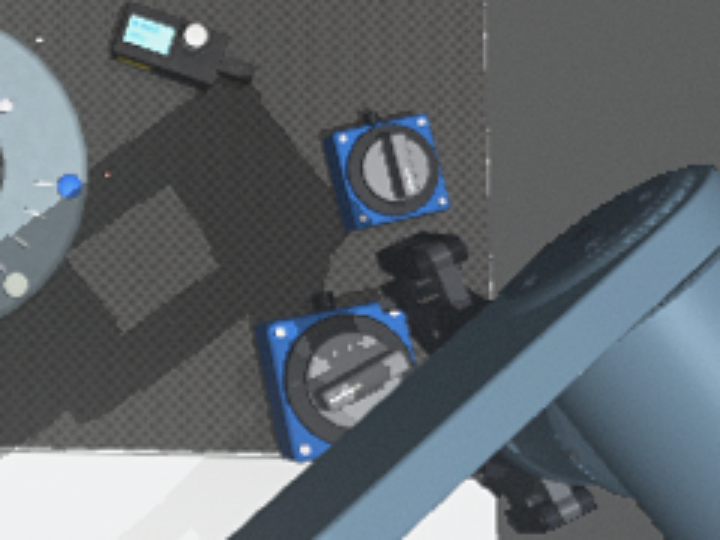

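```bash
python3 -m jog '[40,-4,1,0,100, 80,-4,1,0,100, 120,-4,1,0,100, 150,-4,1,0,100, 164,-4,1,0,100]'; python3 -m jog '[0,0,0,0,0, 0,0,0,0,0, 0,0,0,0,0, 0,0,0,0,0, 0,0,0,0,0]';python3 -m jog '[0,0,0,0,0, 0,0,0,0,0, 0,0,0,0,0, 0,0,0,0,0, 0,0,0,0,0]'; python3 -c "
from h import *
plan((.439,-.362,.066),27)"
```

```text
time_s: 2.65
eef_pos: [0.4382, -0.3561, 0.0643]
eef_rot: [0.6, 0.371, 0.604, -0.37]
wrist_force: [-1.0, -0.1, -0.1]
opening: 0.999
time_s: 3.15
eef_pos: [0.4398, -0.3604, 0.0687]
eef_rot: [0.603, 0.37, 0.602, -0.371]
wrist_force: [-6.4, 2.3, 27.2]
opening: 0.149
time_s: 3.65
eef_pos: [0.4398, -0.3604, 0.0689]
eef_rot: [0.602, 0.37, 0.602, -0.371]
wrist_force: [-3.8, 0.2, 8.0]
opening: 0.151
pos [ 0.4398 -0.3604  0.0689] ydir 26.7 xaxis [ 3.0e-04 -1.6e-03 -1.0e+00] shift [ 2.9 -1.4  1.1] yaw -0.3 q6 -1.361 q1 -0.895 F [-3.8  0.2  8. ] open 0.151 t 3.65
```

```bash
python3 -m jog '[-1,0,0,-8,0, -1,0,0,-16,0, -1,0,0,-24,0, -1,0,0,-32,0, -1,0,0,-38,0]';python3 -c "
from h import *
plan((.439,-.362,.066),27)"; python3 -m jog '[0,0,0,-7,0, 0,0,0,-14,0, 0,0,0,-21,0, 0,0,0,-27,0, 0,0,0,-32,0]'; python3 -c "
from h import *
from bench import status
plan((.439,-.362,.066),102);print(status.get_obs()['torque'])"
```

```text
time_s: 4.15
eef_pos: [0.439, -0.3611, 0.0689]
eef_rot: [0.69, 0.152, 0.69, -0.154]
wrist_force: [-4.4, -5.0, 0.0]
opening: 0.15
pos [ 0.439  -0.3611  0.0689] ydir 65.0 xaxis [-8.0e-04 -2.6e-03 -1.0e+00] shift [ 2.9 -0.8  0.3] yaw 38.0 q6 -2.029 q1 -0.896 F [-4.4 -5.   0. ] open 0.15 t 4.15
time_s: 4.65
eef_pos: [0.4389, -0.3619, 0.0689]
eef_rot: [0.705, -0.044, 0.706, 0.041]
wrist_force: [-4.3, -9.3, -3.0]
opening: 0.15
pos [ 0.4389 -0.3619  0.0689] ydir 96.9 xaxis [-8.e-04 -4.e-03 -1.e+00] shift [ 2.9 -0.1  0.1] yaw -5.1 q6 -2.586 q1 -0.896 F [-4.3 -9.3 -3. ] open 0.15 t 4.65
[-1.28292209  0.8239273  -0.11024841]
```

```bash
python3 -m jog '[0,0,0,-1,0, 0,0,0,-2,0, 0,0,0,-3,0, 0,0,0,-4,0, 0,0,0,-4,0]'; python3 -c "
from h import *
from bench import status
plan((.439,-.362,.066),102);print(status.get_obs()['torque'])";python3 -m jog '[0,0,0,-1,0, 0,0,0,-2,0, 0,0,0,-3,0, 0,0,0,-3,0, 0,0,0,-3,0]'; python3 -c "
from h import *
from bench import status
plan((.439,-.362,.066),102);print(status.get_obs()['torque'])"
```

```text
time_s: 5.15
eef_pos: [0.4389, -0.3621, 0.069]
eef_rot: [0.704, -0.068, 0.704, 0.065]
wrist_force: [-4.2, -7.9, -2.9]
opening: 0.149
pos [ 0.4389 -0.3621  0.069 ] ydir 100.7 xaxis [-7.0e-04 -4.2e-03 -1.0e+00] shift [2.9 0.1 0.1] yaw -1.3 q6 -2.653 q1 -0.896 F [-4.2 -7.9 -2.9] open 0.149 t 5.15
[-1.24873654  0.77475785  0.00479941]
time_s: 5.65
eef_pos: [0.4389, -0.3621, 0.069]
eef_rot: [0.702, -0.085, 0.702, 0.082]
wrist_force: [-4.4, -8.2, -2.2]
opening: 0.147
pos [ 0.4389 -0.3621  0.069 ] ydir 103.5 xaxis [-1.0e-04 -3.7e-03 -1.0e+00] shift [3.  0.1 0.1] yaw 1.5 q6 -2.702 q1 -0.897 F [-4.4 -8.2 -2.2] open 0.147 t 5.65
[-1.26333104  0.84434436 -1.31469939]
```

The torque about z jumped to −1.3 N m, so the end stop is reached. I'll release, rise and check.

```bash
python3 -m jog '[0,0,0,1,0, 0,0,0,1,100, 0,0,0,1,100, 0,0,0,1,100, 0,0,0,1,100]'; python3 -m jog '[0,0,0,0,100, -30,0,0,0,100, -80,0,0,0,100, -130,0,0,0,100, -160,0,0,0,100]'; python3 -c "
from h import *
plan((.4,-.2,.23),75)"
```

```text
time_s: 6.15
eef_pos: [0.4399, -0.3592, 0.0684]
eef_rot: [0.703, -0.079, 0.703, 0.079]
wrist_force: [-0.4, 0.8, -0.4]
opening: 0.822
time_s: 6.65
eef_pos: [0.4408, -0.3604, 0.2328]
eef_rot: [0.704, -0.08, 0.702, 0.077]
wrist_force: [0.7, -0.9, 0.1]
opening: 0.998
pos [ 0.4408 -0.3604  0.2328] ydir 102.8 xaxis [ 0.0033 -0.0041 -1.    ] shift [  2.  165.5  -4.4] yaw 27.8 q6 -2.687 q1 -0.894 F [ 0.7 -0.9  0.1] open 0.998 t 6.65
```

Run:
```python
from h import *
plan((.497,-.063,.2),70)
im=optics.camera('top')
c=im[295:360,395:475];cv2.imwrite('pics/t3.png',cv2.resize(c,None,fx=6,fy=6,interpolation=3)[...,::-1])
```

```text
pos [ 0.4408 -0.3604  0.2328] ydir 102.8 xaxis [ 0.0033 -0.0041 -1.    ] shift [ 31.8 277.8 120.4] yaw 32.8 q6 -2.687 q1 -0.894 F [ 0.7 -0.9  0.1] open 0.998 t 6.65
```

```bash
python3 -m jog '[0,230,100,33,32, 0,230,100,33,32, 0,230,100,33,32, 0,230,100,33,32, 0,230,100,33,32]'; python3 -m jog '[0,0,0,0,32, 0,0,0,0,32, 0,0,0,0,32, 0,0,0,0,32, 0,0,0,0,32]'
python3 - <<'E'
from h import *
plan((.497,-.063,.2),70)
im=optics.camera('top')
c=im[220:360,235:475];cv2.imwrite('pics/t4.png',cv2.resize(c,None,fx=3.3,fy=3.3,interpolation=3)[...,::-1])
E
```

```text
time_s: 7.2
eef_pos: [0.4848, -0.1209, 0.2281]
eef_rot: [0.696, 0.126, 0.696, -0.126]
wrist_force: [0.4, -1.0, 0.3]
opening: 0.318
time_s: 7.7
eef_pos: [0.4846, -0.1239, 0.2281]
eef_rot: [0.696, 0.125, 0.696, -0.125]
wrist_force: [-0.7, -0.6, -0.3]
opening: 0.319
pos [ 0.4846 -0.1239  0.2281] ydir 69.6 xaxis [-3.e-04  0.e+00 -1.e+00] shift [28.1 61.4 -9.6] yaw -0.4 q6 -1.703 q1 -0.488 F [-0.7 -0.6 -0.3] open 0.319 t 7.7
```

View pics/t4.png

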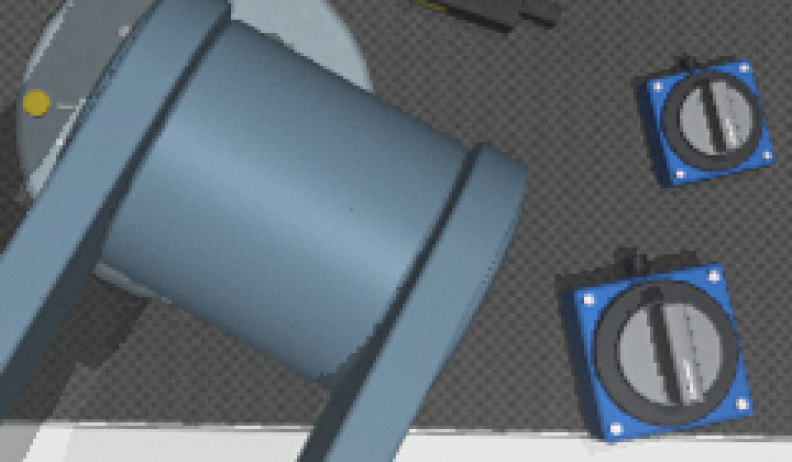

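The dimmer bar (crop (670,350)) now lies along the box's side edges, so it is off. Next, the lever: straddle the post with a half-open fork.

```bash
python3 -m jog '[0,30,-5,0,42, 0,60,-10,0,42, 30,60,-10,0,42, 70,60,-10,0,42, 90,60,-10,0,42]'; python3 -m jog '[15,0,0,0,42, 30,0,0,0,42, 45,0,0,0,42, 53,0,0,0,42, 53,0,0,0,42]'; python3 -m jog '[0,0,0,0,36, 0,0,0,0,36, 0,0,0,0,32, 0,0,0,0,32, 0,0,0,0,32]'
python3 - <<'E'
from h import *
for a in (25,35,43,47):
    t=np.radians(174.9-a); print(a,end=' ');plan((.567+.075*np.cos(t),-.089+.075*np.sin(t),.085),174.9-a-90)
im=optics.camera('side')
c=im[210:320,250:400];cv2.imwrite('pics/s5.png',cv2.resize(c,None,fx=5,fy=5,interpolation=3)[...,::-1])
E
```

```text
time_s: 8.25
eef_pos: [0.4946, -0.0626, 0.1354]
eef_rot: [0.695, 0.125, 0.697, -0.124]
wrist_force: [0.8, -0.3, -0.9]
opening: 0.422
time_s: 8.75
eef_pos: [0.4954, -0.0631, 0.0842]
eef_rot: [0.695, 0.125, 0.697, -0.125]
wrist_force: [1.1, 0.1, 0.6]
opening: 0.416
time_s: 9.25
eef_pos: [0.4965, -0.0629, 0.0856]
eef_rot: [0.696, 0.124, 0.696, -0.124]
wrist_force: [0.5, -0.7, -0.3]
opening: 0.318
25 pos [ 0.4965 -0.0629  0.0856] ydir 69.7 xaxis [ 5.e-04 -2.e-04 -1.e+00] shift [ 0.6 12.8  1.3] yaw 9.8 q6 -1.581 q1 -0.364 F [ 0.5 -0.7 -0.3] open 0.318 t 9.25
35 pos [ 0.4965 -0.0629  0.0856] ydir 69.7 xaxis [ 5.e-04 -2.e-04 -1.e+00] shift [ 0.6 25.4  4.7] yaw 19.8 q6 -1.581 q1 -0.364 F [ 0.5 -0.7 -0.3] open 0.318 t 9.25
43 pos [ 0.4965 -0.0629  0.0856] ydir 69.7 xaxis [ 5.e-04 -2.e-04 -1.e+00] shift [ 0.6 35.   8.9] yaw 27.8 q6 -1.581 q1 -0.364 F [ 0.5 -0.7 -0.3] open 0.318 t 9.25
47 pos [ 0.4965 -0.0629  0.0856] ydir 69.7 xaxis [ 5.e-04 -2.e-04 -1.e+00] shift [ 0.6 39.5 11.5] yaw 31.8 q6 -1.581 q1 -0.364 F [ 0.5 -0.7 -0.3] open 0.318 t 9.25
```

View pics/s5.png

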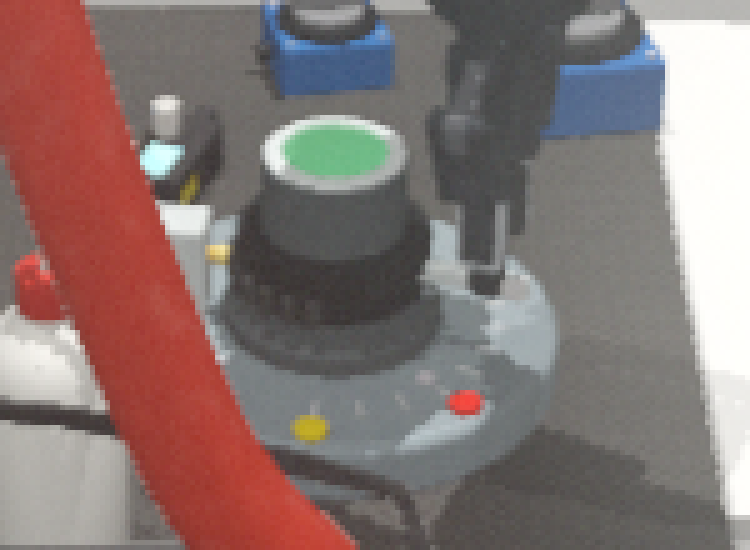

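The fork is at crop (482,240), with the lever arm and post base seen at (490,280) beneath it, so it straddles the post. No contact force. Now I'll swing it along the arc.

```bash
python3 -m jog '[0,6,0.5,5,32, 0,13,1,10,32, 0,19,3,15,32, 0,25,5,20,32, 0,25,5,20,32]'
python3 - <<'E'
from h import *
for a in (45,46.5,48):
    t=np.radians(174.9-a); print(a,end=' ');plan((.567+.075*np.cos(t),-.089+.075*np.sin(t),.085),174.9-a-90)
E
```

```text
time_s: 9.8
eef_pos: [0.5095, -0.041, 0.0852]
eef_rot: [0.664, 0.243, 0.664, -0.244]
wrist_force: [-1.0, -0.4, 1.3]
opening: 0.321
45 pos [ 0.5095 -0.041   0.0852] ydir 49.7 xaxis [-7.e-04 -3.e-04 -1.e+00] shift [ 0.2 13.3  1. ] yaw 9.8 q6 -1.18 q1 -0.312 F [-1.  -0.4  1.3] open 0.321 t 9.8
46.5 pos [ 0.5095 -0.041   0.0852] ydir 49.7 xaxis [-7.e-04 -3.e-04 -1.e+00] shift [ 0.2 15.3  1.4] yaw 11.3 q6 -1.18 q1 -0.312 F [-1.  -0.4  1.3] open 0.321 t 9.8
48 pos [ 0.5095 -0.041   0.0852] ydir 49.7 xaxis [-7.e-04 -3.e-04 -1.e+00] shift [ 0.2 17.2  1.8] yaw 12.8 q6 -1.18 q1 -0.312 F [-1.  -0.4  1.3] open 0.321 t 9.8
```

```bash
python3 -m jog '[0,5,0,4,32, 0,10,1,8,32, 0,16,1.5,12,32, 0,16,1.5,12,32, 0,14,1,11,32]'; python3 -m jog '[0,0,0,0,42, 0,0,0,0,42, 0,0,0,0,42, -30,0,0,0,42, -70,0,0,0,42]'; python3 -m jog '[-50,0,0,0,42, -80,0,0,0,42, -80,-60,0,0,42, -80,-110,0,0,42, -80,-160,0,0,42]';python3 -m jog '[0,-50,0,0,42, 0,-100,0,0,42, 0,-150,0,0,42, 0,-200,0,0,42, 0,-200,0,0,42]'
python3 - <<'E'
from h import *
plan((.4,-.35,.2),40)
im=optics.camera('top')
c=im[220:360,235:475];cv2.imwrite('pics/t6.png',cv2.resize(c,None,fx=3.3,fy=3.3,interpolation=3)[...,::-1])
E
```

```text
time_s: 10.3
eef_pos: [0.5195, -0.0311, 0.0853]
eef_rot: [0.638, 0.305, 0.638, -0.305]
wrist_force: [-0.1, 0.1, -0.6]
opening: 0.318
time_s: 10.8
eef_pos: [0.5175, -0.0307, 0.1539]
eef_rot: [0.636, 0.306, 0.639, -0.306]
wrist_force: [1.2, 0.1, -0.0]
opening: 0.419
time_s: 11.3
eef_pos: [0.4012, -0.1254, 0.2356]
eef_rot: [0.638, 0.305, 0.637, -0.305]
wrist_force: [-0.3, -0.8, 1.2]
opening: 0.42
time_s: 11.8
eef_pos: [0.2419, -0.2542, 0.2357]
eef_rot: [0.636, 0.308, 0.636, -0.311]
wrist_force: [1.0, 0.7, 0.7]
opening: 0.42
pos [ 0.2419 -0.2542  0.2357] ydir 38.1 xaxis [-0.0011 -0.0027 -1.    ] shift [ 35.8  65.4 172.9] yaw -1.9 q6 -1.815 q1 -1.151 F [1.  0.7 0.7] open 0.42 t 11.8
```

View pics/t6.png

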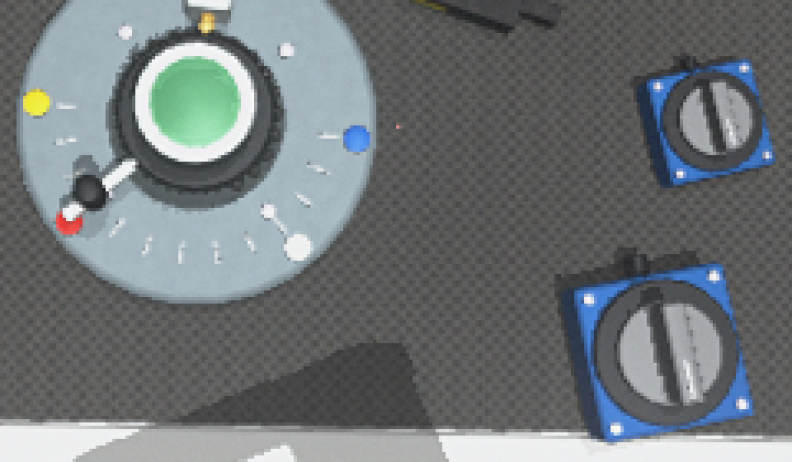

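The lever tip sits at the red marker, crop (70,215). I'll check it, and the bar angle, numerically.

Run:
```python
from h import *
c=np.array([.567,-.089])
P=p2w("top",(235+91/3.3,220+191/3.3),.11)[:2]-c;print("post r",np.hypot(*P),"ang",np.degrees(np.arctan2(P[1],P[0]))-174.9)
for a in(-30,-45,-60):
    t=np.radians(174.9+a);f=lambda r,z:((w2p("top",(c[0]+r*np.cos(t),c[1]+r*np.sin(t),z))-[235,220])*3.3).round(0)
    print(a,"post",f(.075,.11),"tip",f(.092,.071))
A,B=[p2w("top",(235+x/3.3,220+y/3.3),.091) for x,y in((671,306),(696,402))]
d=A-B;print("bar right edge ang",np.degrees(np.arctan2(d[1],d[0])),"box 11.5")
```

```text
post r 0.07329118623098846 ang -42.85849184906999
-30 post [111. 214.] tip [ 97. 243.]
-45 post [ 85. 189.] tip [ 66. 213.]
-60 post [ 67. 158.] tip [ 45. 177.]
bar right edge ang 14.243180990877157 box 11.5
```

```bash
python3 -m jog '[0,0,0,0,42, 0,0,0,0,42, 0,0,0,0,42, 0,0,0,0,42, 0,0,0,0,42]'; python3 -c "
from bench import hand_in
print(hand_in())"
```

```text
time_s: 12.35
eef_pos: [0.2471, -0.2494, 0.2352]
eef_rot: [0.638, 0.305, 0.638, -0.305]
wrist_force: [0.7, -0.5, 0.6]
opening: 0.419
the job is handed in; nothing more can be done
None
```

I turned the dimmer knob off and clicked the lever in at the red marker, then handed the job in at about 12.4 s. No verdict was reported.

- **Dimmer:** I gripped the knob on the larger blue box (about 89 mm across) and turned it about 76° anticlockwise. The torque about z jumped to −1.3 N m, which I took as the end stop. In the last picture the bar measures 14° against the box's 11.5°, so it agrees only to about 3° (limit 4.6°).
- **Lever:** I swung it two clicks clockwise with the half-open fingers straddling the post. In the last picture the white tip lies over the red marker. The post measures −42.9° against the −45° click, an error of about 2° in the same direction as my reading before the move. The tip is 2–4 pixels from its predicted place in the enlarged crop.
- **Bystanders and robot:** The arm's path stayed clear of the bottle, sensor module and tray. I did not measure their positions again, and only part of the module is in the last picture. The robot stands clear of everything, and its wrist force reads only noise.

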